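# Clear the spacer off the disc box and hold its lid open

## Task

The aluminium spacer sleeve has been left on the lid of the polishing-disc box: slide it over the upright spindle of the grey polishing head, right down onto the flange, and let go of it there. Then raise the lid of the box to 50 degrees from shut and keep holding it there, still, so the enameller can choose a disc; the lid falls shut by itself, so finish while holding it. Leave the paint tin, the small paint pot and the brush jar where they stand.

Things in the scene. Friction and masses are not known exactly. Their poses are not given: they have to be found in the camera images.
- sleeve: Loose plain aluminium spacer sleeve, a short tube 40 mm outside diameter, 19.6 mm bore, 36 mm tall, 60 to 120 g, starting upright on the box lid. Origin: centre of its underside; z along the bore.
- lap: Fixed grey polishing head, a 200 x 180 mm housing 70 mm high; on it a dark disc of 110 mm diameter (top at 76 mm) and a steel flange of 64 mm diameter (top at 84 mm), from whose centre the upright steel spindle rises. May stand left or right. Origin: centre of its underside.
- spindle_top (a point): Top of the upright spindle, on its axis, 134 mm above the bench. The spindle is 16 mm in diameter, 50 mm tall above the flange, its top 5 mm tapering to 9 mm.
- spindle_seat (a point): Centre of the flange's top face at the foot of the spindle, on the axis, 50 mm below spindle_top, z up: the sleeve's underside rests here when fully down.
- disc_box: Fixed plywood box of polishing discs, 160 mm (its x) by 220 mm (its y), 90 mm high, with a flat hinged lid on top. May stand left or right, turned up to 17 degrees. Origin: centre of its underside; its x axis points from the handle side to the hinge side, away from the robot; hinge at x = 80 mm.
- lid (a joint): Opening angle of the lid in rad: 0 shut, growing as the handle side rises (50 degrees = 0.873), stop at 1.35. The hinge is free, no spring or catch; the 0.3 kg lid falls shut under its own weight from every angle. It is 10 mm thick and reaches 165 mm from the hinge; its top is 100 mm above the bench when shut.
- lid_handle (a point): Grip point on the lid's handle, a round wooden rod (16 mm diameter, 50 mm long) sticking straight out of the middle of the lid's front edge, in the lid's plane. The point is on the rod's axis, 30 mm out from the edge, 195 mm from the hinge line and 5 mm above it when shut (95 mm above the bench). Moves with the lid: x runs along the rod towards the hinge, y along the hinge.
- lid_hinge (a point): Middle of the hinge line, at the top far edge of the box, 90 mm above the bench. The lid turns about this point's y axis, so it swings in the point's x-z plane. Turns with the lid.
- tin: Bystander: paint tin, 74 mm diameter, 75 mm tall, beyond the work near the middle. Origin: centre of its underside.
- pot: Bystander: small blue paint pot with a white cap, 34 mm diameter, 34 mm tall, in front of the work near the middle. Origin: centre of its underside.
- brush_jar: Bystander: glass jar with brushes, 72 mm diameter, 100 mm tall, brushes to about 196 mm, far to the left. Origin: centre of its underside.

How it is judged:
By the outcome, as a careful person would: the job done as asked, in the order asked, and still so for the second after the job is handed in, while the arm keeps its last pose, push and grip.
It also fails if it takes over 64 s, if anything falls off the work surface, if the arm or the gripper's body presses on something with over 40 N, if the wrist force passes 120 N, or if a joint passes its speed limit or range.

## Robot

A 6-joint arm with a two-finger parallel gripper is mounted at the origin on the work surface. World frame = base frame: x ahead of the robot, y to its left, z up, the work surface at z = 0. Lengths are in m, angles in rad, forces in N, time in s.
With the tool pointing down it reaches from about 0.35 to 0.775 m from the base axis. Payload 5.5 kg.
Tool frame: the origin (TCP) lies midway between the tips of the shut fingers; the grasp point (between the pads) lies 19 mm behind it (env.hold_point_z is the distance from the TCP to the grasp point, in m); z points along the fingers, y is the line along which they close (so a half turn about z gives the same grasp; the last joint's range is limited). The gripper opens to 85 mm and grips with 20 to 120 N. Pads are 22 mm wide; open, the fingers measure 114 mm over their backs; the gripper's body (76 mm by 85 mm) begins 54 mm behind the grasp point. The pads swing forward as they close: fully open they stand 13 mm farther back than shut.
Start: joints at [1.127, 0.313, 0.046, 1.304, 0, 1.431], TCP at [0.172, 0.549, 0.201] pointing down, gripper open.
Joint ranges: [-2.76, 2.76], [-0.86, 1.69], [-1.03, 1.26], [-2.2, 2.34], [-1.47, 1.5], [-3.14, 3.14]. Speed limits (rad/s): [2.57, 2.57, 3.14, 3.14, 3.14, 3.14].

## Interface

Orientations are given as a unit quaternion [w, x, y, z].
In Python, from workcell import env, read_camera gives the robot as it stands. The module is installed in compiled form; this text tells all that it offers.
- The arm moves only by the tool carry_out, never from a script. Its argument "moves" is a list of rows, each an object of numbers: "tx", "ty", "tz": the shift along the world's x, y, z in cm; "wx", "wy", "wz": the turn, a rotation vector about the world's x, y, z in rad; "claw": the closure, from -1 (fully open) to 1 (shut). A call has 1 to 8 rows; each row shifts and turns the commanded pose from where the row before left it; what a row does not reach is not made up. A row lasts 1/8 s, in which the tool goes at most 62.5 mm and 10.7 degrees, less where a joint would pass 70% of its speed; a pose out of reach is approached as far as the arm can. A call is refused whole if a number of a shift passes 6.25 or a number of a turn 0.188, either way. A call with a gripper value outside its range is refused whole. The fingers move at their own pace and stop on an object; "newtons" is the grip in N (left out, the last holds). Time passes only in rows, so rows that do not move let the fingers close. It gives the time, the measured TCP pose, the force, the opening and the grip force at its end, in the units of the state.
- env.get_state(): the state, without advancing time (a new reading comes with each control period).
- read_camera(name): name is "side" or "top"; returns a dict with "image" (420x560x3 uint8, blue, green, red), "z_map" (420x560 float32, m along the optical axis (not along the pixel's ray), 0 where there is no reading), "fx", "fy", "cx", "cy" (pixels), "camera_from_world" (4x4, takes a point from world to camera coordinates). Camera axes: x right, y down, z forward; pixel columns grow to the right and rows downward; lengths in m; the calibration is good to about 2 mm. A picture is of the moment at which its call begins.
- env.hand_in(): hands the job in; it is judged then, once.
The state is a dict: "clock": time; "joint_pos": joint angles; "qvel": joint speeds; "tau": joint torques, N m; "tcp_pos": TCP position; "orientation": TCP orientation; "wrist_force": force on the tool from outside, world axes, zero at the start; "ft_torque": the same for the moment, N m; "finger_gap": finger opening in m; "grip_force": force on a finger pad.
Only numpy, scipy, OpenCV 4.12 (cv2) and the standard library are available. Lean on these libraries where they do the work, as an engineer would, in place of code of your own. Each camera call takes 0.05 s, during which the arm holds its last target. There are 200 camera calls.

## Working session

There is one attempt and no reset: what is moved stays moved. The work goes in short steps, Python scripts to look and compute and a tool call to move; the robot and the scene stay as the last step left them, time stands still between calls to the robot, and variables do not carry over. Pictures are saved under pics/ and viewed, at most 10 in all, crops included, and the job is handed in when it is done.

Besides the shell and the picture viewer there is one more tool, called after "Emit:" as name([rows], argument=value, ...), one row to a line, values as JSON. carry_out: Moves the arm, as the interface text tells. Its arguments: {"type":"object","properties":{"moves":{"type":"array","items":{"type":"object","properties":{"tx":{"type":"number"},"ty":{"type":"number"},"tz":{"type":"number"},"wx":{"type":"number"},"wy":{"type":"number"},"wz":{"type":"number"},"claw":{"type":"number"}}}},"newtons":{"type":"number"}},"required":["moves"]}

```bash
mkdir -p pics; cat > h.py <<'E'
import numpy as np, cv2
from workcell import env, read_camera
def snap(tag):
    d={}
    for n in ("side","top"):
        c=read_camera(n); d[n]=c
        cv2.imwrite(f"pics/{tag}_{n}.png",c["image"])
        np.savez(f"{tag}_{n}.npz",**c)
    return d
def load(tag,n): return dict(np.load(f"{tag}_{n}.npz"))
def w(c,u,v,z=None):
    z=c["z_map"][int(round(v)),int(round(u))] if z is None else z
    p=np.array([(u-c["cx"])/c["fx"]*z,(v-c["cy"])/c["fy"]*z,z,1])
    return (np.linalg.inv(c["camera_from_world"])@p)[:3]
def cloud(c):
    z=c["z_map"]; v,u=np.mgrid[:z.shape[0],:z.shape[1]]
    P=np.stack([(u-c["cx"])/c["fx"]*z,(v-c["cy"])/c["fy"]*z,z,np.ones_like(z)],-1)
    W=(P@np.linalg.inv(c["camera_from_world"]).T)[...,:3]; W[z==0]=np.nan
    return W
E
python3 - <<'E'
from h import *
d=snap("a")
for n,c in d.items(): print(n,c["fx"],c["cx"],c["cy"],np.round(np.linalg.inv(c["camera_from_world"]),3).tolist())
s=env.get_state(); print({k:np.round(v,3).tolist() for k,v in s.items()}, env.hold_point_z)
cv2.imwrite("pics/a_both.png",cv2.resize(np.hstack([d["side"]["image"],d["top"]["image"]]),(800,300)))
E
```

```text
side 484.1687243001113 282.4077485478318 218.56990998260113 [[0.742, -0.446, 0.501, 0.071], [-0.671, -0.491, 0.556, -0.46], [-0.002, -0.749, -0.663, 0.779], [0.0, 0.0, 0.0, 1.0]]
top 476.6024603696427 274.0452047881143 205.6176021890696 [[-0.105, -0.969, 0.225, 0.351], [-0.995, 0.102, -0.023, 0.114], [-0.0, -0.226, -0.974, 1.167], [0.0, 0.0, 0.0, 1.0]]
{'clock': 0.1, 'joint_pos': [1.127, 0.314, 0.045, 1.304, 0.0, 1.431], 'qvel': [-0.0, -0.003, 0.002, 0.001, 0.001, -0.003], 'tau': [0.002, -48.173, 29.924, 0.013, -0.0, 0.0], 'tcp_pos': [0.172, 0.548, 0.2], 'orientation': [-0.0, 0.151, 0.988, -0.001], 'wrist_force': [0.105, 0.422, 0.788], 'ft_torque': [0.013, 0.005, -0.031], 'grip_force': 0.0, 'finger_gap': 0.085} 0.0187
```

View pics/a_top.png

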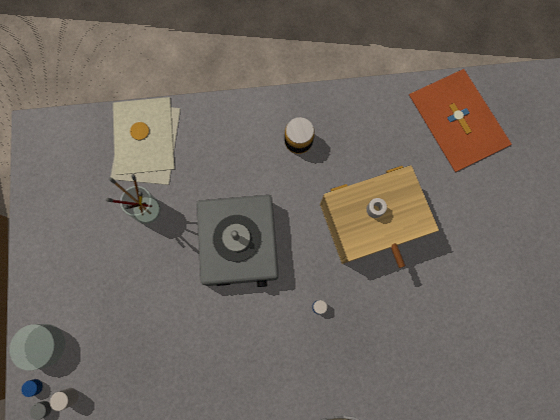

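View pics/a_side.png

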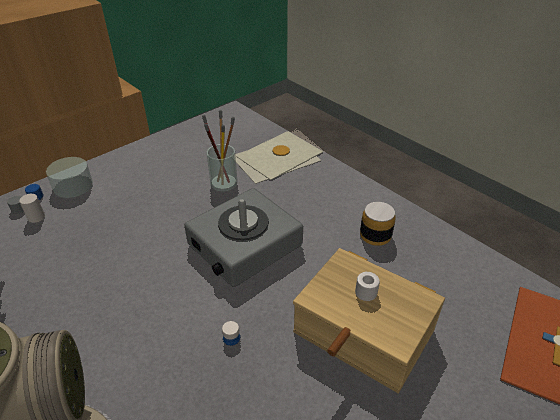

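The top view shows the lap's spindle at about (235,237), the sleeve on the lid at (377,207), the handle from (394,246) to (402,265), the pot at (320,307) and the tin at (299,133). In the side view the spindle top is at (242,202), the sleeve at (368,285) and the handle at (340,340).

```bash
cat > m.py <<'E'
from h import *
np.set_printoptions(precision=4,suppress=True)
def rect(P): 
    r=cv2.minAreaRect((P[:,:2]*1000).astype(np.float32)); return np.round(r[0],1),np.round(r[1],1),round(r[2],2)
def sel(W,x,y,r,z0,z1):
    d=np.hypot(W[...,0]-x,W[...,1]-y); m=(d<r)&(W[...,2]>z0)&(W[...,2]<z1); return W[m]
def circ(P):
    c,r=cv2.minEnclosingCircle((P[:,:2]*1000).astype(np.float32)); return np.round(c,1),round(r,1)
E
python3 - <<'E'
from m import *
pts={"top":dict(sp=(235,236),sl=(377,207),h=(398,256),pot=(320,307),tin=(299,130)),"side":dict(sp=(242,203),sl=(368,282),h=(340,341),pot=(231,328),tin=(378,212))}
for n in pts:
    c=load("a",n); W=cloud(c)
    print(n,{k:np.round(W[v,u],4).tolist() for k,(u,v) in pts[n].items()})
    sx=W[pts[n]["sl"][1],pts[n]["sl"][0]]; sp=W[pts[n]["sp"][1],pts[n]["sp"][0]]
    P=sel(W,*sx[:2],.04,.127,.145); print("sleeve",len(P),np.median(P[:,2]),circ(P))
    P=sel(W,*sx[:2],.16,.096,.104); print("lid",len(P),np.median(P[:,2]),rect(P))
    P=sel(W,*sp[:2],.03,.125,.145); print("spTop",len(P),P[:,2].max() if len(P) else 0,P.mean(0))
    P=sel(W,*sp[:2],.03,.095,.125); print("spSide",len(P),P.mean(0))
    P=sel(W,*sp[:2],.05,.0815,.087); print("flange",len(P),np.median(P[:,2]),circ(P))
    P=sel(W,*sp[:2],.06,.0735,.079); print("disc",len(P),circ(P))
    hx=W[pts[n]["h"][1],pts[n]["h"][0]]
    P=sel(W,*hx[:2],.04,.085,.112); print("handle",len(P),P[:,2].max(),rect(P))
top,side=load("a","top")["image"],load("a","side")["image"]
def crop(i,u,v,k=28): return cv2.resize(i[v-k:v+k,u-k:u+k],(266,266),interpolation=cv2.INTER_CUBIC)
cv2.imwrite("pics/crop1.png",np.vstack([np.hstack([crop(top,u,v) for u,v in((235,236),(377,207),(398,256))]),np.hstack([crop(side,u,v) for u,v in((242,213),(368,285),(340,341))])]))
E
```

```text
top {'sp': [0.5303, 0.1812, 0.1325], 'sl': [0.569, -0.147, 0.1002], 'h': [0.452, -0.1751, 0.1057], 'pot': [0.3603, 0.0053, 0.0344], 'tin': [0.7851, 0.0068, 0.0749]}
sleeve 204 0.136194137608612 (array([ 564.3, -140.8]), 20.6)
lid 6282 0.10073050080317436 (array([ 536.3, -159.2]), array([221.1, 221.3]), 12.86)
spTop 43 0.13708712334650186 [0.5359 0.1814 0.1321]
spSide 17 [0.5311 0.1804 0.1079]
flange 440 0.08437009751455549 (array([525.6, 181.8]), 42.2)
disc 957 (array([530.6, 181.5]), 59.6)
handle 285 0.10845079032749183 (array([ 460.9, -166.2]), array([51.5, 63.3]), 83.06)
side {'sp': [0.5315, 0.1771, 0.1306], 'sl': [0.5709, -0.1349, 0.1159], 'h': [0.4517, -0.1788, 0.0986], 'pot': [0.3593, 0.0023, 0.034], 'tin': [0.7781, 0.0056, 0.0724]}
sleeve 301 0.13366489904603096 (array([ 562.8, -140.6]), 21.7)
lid 8536 0.09835570484580247 (array([ 532.5, -158.1]), array([220.7, 220.2]), 12.75)
spTop 41 0.13431324619191454 [0.5331 0.1804 0.1298]
spSide 75 [0.5314 0.1784 0.11  ]
flange 312 0.08295285537121122 (array([533.7, 182.2]), 32.7)
disc 696 (array([534.3, 181.2]), 55.5)
handle 547 0.10467838554624054 (array([ 461.2, -169.5]), array([54.4, 66.1]), 74.39)
```

View pics/crop1.png

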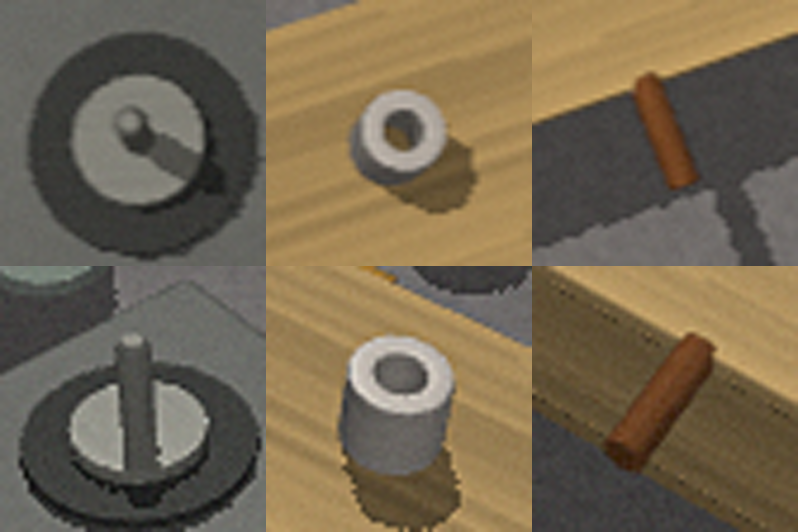

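The crops show the spindle tip at top (234.4,233.3) and side (241.8,200.8), and the sleeve rim centre at top (378.0,206.6) and side (368.2,279.5). The handle ends are visible in both views. I'll triangulate these points.

```bash
cat >> m.py <<'E'
def tri(a,b,t="a"):
    A=[];
    Ps=[]
    for n,p in(("top",a),("side",b)):
        c=load(t,n); K=np.array([[c["fx"],0,c["cx"]],[0,c["fy"],c["cy"]],[0,0,1]])
        Ps.append(K@c["camera_from_world"][:3])
    X=cv2.triangulatePoints(Ps[0],Ps[1],np.array(a,float),np.array(b,float)).ravel(); X=X[:3]/X[3]
    e=[np.round((P@np.r_[X,1])[:2]/(P@np.r_[X,1])[2]-p,1) for P,p in zip(Ps,(a,b))]
    return X,e
E
python3 - <<'E'
from m import *
f=lambda c,x,y:(c[0]-28+x/4.75-.4,c[1]-28+y/4.75-.4)
T={"sp":(f((235,236),130,120),f((242,213),132,75)),
"sl":(f((377,207),138,131),f((368,285),134,107)),
"hfar":(f((398,256),116,80),f((340,341),168,79)),
"hnear":(f((398,256),153,183),f((340,341),95,189))}
for k,(a,b) in T.items(): print(k,*tri(a,b))
for n in("top","side"):
    W=cloud(load("a",n)); 
    P=sel(W,.57,-.15,.2,.096,.104)
    # lid without handle: keep points with projected coord
    a=np.radians(12.8); ex=np.array([np.cos(a),np.sin(a)]); ey=np.array([-ex[1],ex[0]])
    q=P[:,:2]@ex; r=P[:,:2]@ey
    h,ed=np.histogram(q,bins=np.arange(q.min(),q.max()+.005,.005)); print(h)
    m=q>q.max()-.14; print(n,rect(P[m]),"x range",q.max(),"y",r.min(),r.max(), "ymid",(r.min()+r.max())/2)
    P=sel(W,.455,-.17,.06,.085,.112); q=P[:,:2]@ex; m=(q<0.41+0.0); 
    print("q handle min",q.min(), "line", np.polyfit(P[m][:,0],P[m][:,1],1), P[m].mean(0))
E
```

```text
sp [0.5366 0.1835 0.1314] [array([-0.2,  0.5]), array([ 0.6, -0.1])]
sl [ 0.5629 -0.1397  0.1344] [array([-0.2,  0.4]), array([ 0.5, -0.2])]
hfar [ 0.4784 -0.1715  0.099 ] [array([-0.3,  0.5]), array([ 0.7, -0.2])]
hnear [ 0.429  -0.1827  0.0936] [array([-0.2,  0.3]), array([ 0.4, -0.1])]
[ 10   9  12  13  12  10  14  12  13  21 201 202 194 199 202 195 200 197
 198 196 200 197 191 193 187 166 159 157 162 158 144 161 166 179 193 190
 193 185 187 182 187 190 169  66  10]
top (array([ 575.8, -150.2]), array([139.9, 221.4]), 12.9) x range 0.5982730989780503 y -0.38468370816182534 -0.16338666107776825 ymid -0.2740351846197968
q handle min 0.3771027947213051 line [ 0.1731 -0.2548] [ 0.4439 -0.178   0.1016]
[ 29  23  23  19  24  21  25  22  22  26 294 317 304 308 312 292 285 303
 291 275 296 292 272 270 291 251 234 221 214 208 199 205 201 191 207 192
 197 213 208 221 228 225 222  60   3]
side (array([ 571.9, -149.2]), array([139.9, 220.1]), 12.78) x range 0.5945809102307514 y -0.3822294464394837 -0.16203453304371115 ymid -0.2721319897415974
q handle min 0.37387098518088585 line [ 0.1587 -0.2497] [ 0.4409 -0.1798  0.0985]
```

Emit:
carry_out([
  {"tx": 2.4,"ty": -4.3,"tz": 0.8,"wz": 0.066,"claw": -1},
  {"tx": 2.4,"ty": -4.3,"tz": 0.8,"wz": 0.066,"claw": -1},
  {"tx": 2.4,"ty": -4.3,"tz": 0.8,"wz": 0.066,"claw": -1},
  {"tx": 2.4,"ty": -4.3,"tz": 0.8,"wz": 0.066,"claw": -1},
  {"tx": 2.4,"ty": -4.3,"tz": 0.8,"wz": 0.066,"claw": -1},
  {"tx": 2.4,"ty": -4.3,"tz": 0.8,"wz": 0.066,"claw": -1},
  {"tx": 2.4,"ty": -4.3,"wz": 0.066,"claw": -1},
  {"tx": 2.4,"ty": -4.3,"wz": 0.066,"claw": -1},
], newtons=40)

```text
invalid input at $.moves[0]: expected keys tx, ty, tz, wx, wy, wz, claw
```

Emit:
carry_out([
  {"tx": 2.4,"ty": -4.3,"tz": 0.8,"wx": 0,"wy": 0,"wz": 0.066,"claw": -1},
  {"tx": 2.4,"ty": -4.3,"tz": 0.8,"wx": 0,"wy": 0,"wz": 0.066,"claw": -1},
  {"tx": 2.4,"ty": -4.3,"tz": 0.8,"wx": 0,"wy": 0,"wz": 0.066,"claw": -1},
  {"tx": 2.4,"ty": -4.3,"tz": 0.8,"wx": 0,"wy": 0,"wz": 0.066,"claw": -1},
  {"tx": 2.4,"ty": -4.3,"tz": 0.8,"wx": 0,"wy": 0,"wz": 0.066,"claw": -1},
  {"tx": 2.4,"ty": -4.3,"tz": 0.8,"wx": 0,"wy": 0,"wz": 0.066,"claw": -1},
  {"tx": 2.4,"ty": -4.3,"tz": 0,"wx": 0,"wy": 0,"wz": 0.066,"claw": -1},
  {"tx": 2.4,"ty": -4.3,"tz": 0,"wx": 0,"wy": 0,"wz": 0.066,"claw": -1},
], newtons=40)

```text
clock: 1.1
tcp_pos: [0.3644, 0.2032, 0.2492]
orientation: [0.0, -0.113, 0.994, 0.0]
wrist_force: [0.6, -0.4, -0.4]
finger_gap: 0.0855
grip_force: 0.0
```

Emit:
carry_out([
  {"tx": 2.8,"ty": -4.9,"tz": 0,"wx": 0,"wy": 0,"wz": 0,"claw": -1},
  {"tx": 2.8,"ty": -4.9,"tz": 0,"wx": 0,"wy": 0,"wz": 0,"claw": -1},
  {"tx": 2.8,"ty": -4.9,"tz": 0,"wx": 0,"wy": 0,"wz": 0,"claw": -1},
  {"tx": 2.8,"ty": -4.9,"tz": 0,"wx": 0,"wy": 0,"wz": 0,"claw": -1},
  {"tx": 2.8,"ty": -4.9,"tz": 0,"wx": 0,"wy": 0,"wz": 0,"claw": -1},
  {"tx": 2.8,"ty": -4.9,"tz": 0,"wx": 0,"wy": 0,"wz": 0,"claw": -1},
  {"tx": 2.8,"ty": -4.9,"tz": -2,"wx": 0,"wy": 0,"wz": 0,"claw": -1},
  {"tx": 0,"ty": 0,"tz": -4,"wx": 0,"wy": 0,"wz": 0,"claw": -1},
])

```text
clock: 2.1
tcp_pos: [0.5628, -0.1427, 0.1886]
orientation: [0.002, -0.11, 0.994, -0.001]
wrist_force: [0.0, 0.7, -0.5]
finger_gap: 0.0852
grip_force: 0.0
```

```bash
python3 - <<'E'
from m import *
d=snap("b"); s=env.get_state(); print(s["tcp_pos"],s["joint_pos"])
cv2.imwrite("pics/b.png",np.hstack([cv2.resize(d["top"]["image"][140:290,290:470],(400,333)),cv2.resize(d["side"]["image"][180:380,260:460],(400,333))]))
E
```

```text
[ 0.5569 -0.1381  0.1838] [-0.383   0.3252  0.0202  1.2761  0.0001 -0.6055]
```

View pics/b.png

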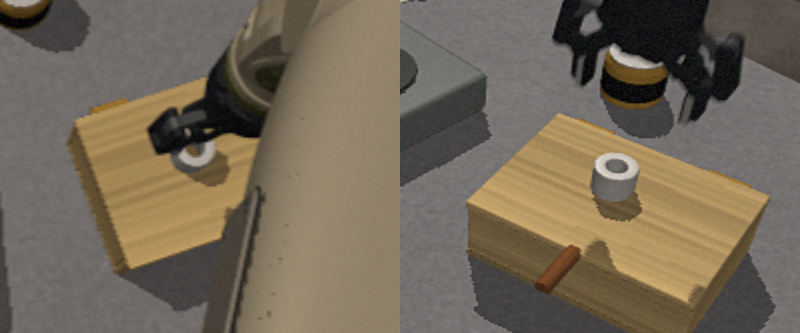

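The gripper is above the sleeve in the side view (sleeve at crop (615,178)), fingers open and clear of it. I'm going down and letting it settle.

Emit:
carry_out([
  {"tx": 0.3,"ty": -0.2,"tz": -2,"wx": 0,"wy": 0,"wz": 0,"claw": -1},
  {"tx": 0,"ty": 0,"tz": -2,"wx": 0,"wy": 0,"wz": 0,"claw": -1},
  {"tx": 0,"ty": 0,"tz": -1,"wx": 0,"wy": 0,"wz": 0,"claw": -1},
  {"tx": 0,"ty": 0,"tz": 0,"wx": 0,"wy": 0,"wz": 0,"claw": -1},
  {"tx": 0,"ty": 0,"tz": 0,"wx": 0,"wy": 0,"wz": 0,"claw": -1},
  {"tx": 0,"ty": 0,"tz": 0,"wx": 0,"wy": 0,"wz": 0,"claw": -1},
])

```text
clock: 2.95
tcp_pos: [0.5636, -0.1404, 0.1403]
orientation: [0.001, -0.112, 0.994, -0.0]
wrist_force: [0.2, -0.1, -0.1]
finger_gap: 0.0857
grip_force: 0.0
```

Emit:
carry_out([
  {"tx": 0,"ty": 0,"tz": -1.5,"wx": 0,"wy": 0,"wz": 0,"claw": -1},
  {"tx": 0,"ty": 0,"tz": -1.5,"wx": 0,"wy": 0,"wz": 0,"claw": -1},
  {"tx": 0,"ty": 0,"tz": -0.7,"wx": 0,"wy": 0,"wz": 0,"claw": -1},
  {"tx": 0,"ty": 0,"tz": 0,"wx": 0,"wy": 0,"wz": 0,"claw": 0},
  {"tx": 0,"ty": 0,"tz": 0,"wx": 0,"wy": 0,"wz": 0,"claw": 1},
  {"tx": 0,"ty": 0,"tz": 0,"wx": 0,"wy": 0,"wz": 0,"claw": 1},
  {"tx": 0,"ty": 0,"tz": 0,"wx": 0,"wy": 0,"wz": 0,"claw": 1},
  {"tx": 0,"ty": 0,"tz": 0,"wx": 0,"wy": 0,"wz": 0,"claw": 1},
], newtons=40)

```text
clock: 3.95
tcp_pos: [0.5635, -0.1404, 0.1032]
orientation: [0.001, -0.112, 0.994, -0.0]
wrist_force: [-1.9, -0.0, 5.8]
finger_gap: 0.0356
grip_force: 39.8
```

```bash
python3 - <<'E'
from m import *
d=snap("c"); s=env.get_state(); print(s["tcp_pos"],s["wrist_force"],s["finger_gap"])
cv2.imwrite("pics/c.png",np.hstack([cv2.resize(d["top"]["image"][150:270,310:454],(400,333)),cv2.resize(d["side"]["image"][220:340,300:444],(400,333))]))
E
```

```text
[ 0.5635 -0.1404  0.1032] [-0.7092  0.4388  6.4324] 0.03547780384903644
```

View pics/c.png

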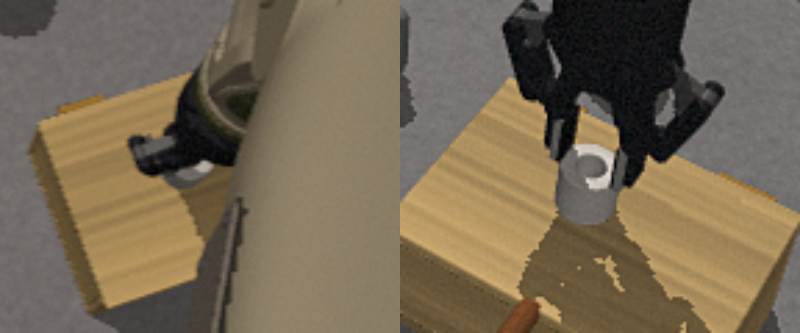

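The side view shows the fingers holding the sleeve only near its rim (right tip at about crop (625,187)). I'll check how high the tips stand.

```bash
python3 - <<'E'
from m import *
for n in("side","top"):
    c=load("c",n); W=cloud(c); I=c["image"].max(2)
    m=(I<60)&(np.hypot(W[...,0]-.5635,W[...,1]+.14)<.05)&(W[...,2]>.103)
    P=W[m]; ey=np.array([-.2215,.975]); t=(P[:,:2]-[.5635,-.1404])@ey
    for a,b in((-.06,-.012),(.012,.06)):
        q=P[(t>a)&(t<b)]; print(n,a,len(q),np.sort(q[:,2])[:12])
    P=sel(W,.5635,-.14,.022,.128,.15); g=I[(np.hypot(W[...,0]-.5635,W[...,1]+.14)<.022)&(W[...,2]>.128)&(W[...,2]<.15)]
    P=P[g>110]; print("rim",len(P),circ(P),P[:,2].mean())
E
```

```text
side -0.06 2053 [0.1364 0.1391 0.1392 0.1395 0.1399 0.1405 0.1416 0.142  0.1423 0.1424
 0.1425 0.1437]
side 0.012 1470 [0.1328 0.1341 0.1366 0.1369 0.137  0.1376 0.1382 0.139  0.1393 0.1395
 0.1396 0.1399]
rim 150 (array([ 561.6, -140.4]), 20.1) 0.13394100894761043
top -0.06 0 []
top 0.012 655 [0.117  0.1387 0.1396 0.1427 0.1495 0.1522 0.1524 0.1529 0.1596 0.1623
 0.1671 0.1671]
rim 34 (array([ 553.3, -143.9]), 13.9) 0.13688223759418042
```

```bash
python3 - <<'E'
from m import *
c=load("c","side"); W=cloud(c)
for u in (378,380,382,384):
  print(u,[(v,*np.round(W[v,u]*1000).astype(int),int(c["image"][v,u].max())) for v in range(272,298,3)])
i=c["image"][262:312,340:400]; cv2.imwrite("pics/c2.png",cv2.resize(i,(720,600),interpolation=cv2.INTER_NEAREST))
E
```

```text
378 [(272, np.int64(618), np.int64(-122), np.int64(98), 203), (275, np.int64(556), np.int64(-161), np.int64(168), 24), (278, np.int64(556), np.int64(-162), np.int64(161), 81), (281, np.int64(556), np.int64(-163), np.int64(154), 85), (284, np.int64(558), np.int64(-164), np.int64(146), 84), (287, np.int64(556), np.int64(-166), np.int64(141), 78), (290, np.int64(571), np.int64(-158), np.int64(115), 109), (293, np.int64(577), np.int64(-156), np.int64(99), 175), (296, np.int64(572), np.int64(-160), np.int64(99), 100)]
380 [(272, np.int64(556), np.int64(-164), np.int64(178), 23), (275, np.int64(556), np.int64(-165), np.int64(171), 91), (278, np.int64(557), np.int64(-166), np.int64(163), 85), (281, np.int64(559), np.int64(-166), np.int64(154), 85), (284, np.int64(560), np.int64(-166), np.int64(146), 43), (287, np.int64(564), np.int64(-165), np.int64(134), 95), (290, np.int64(587), np.int64(-152), np.int64(96), 160), (293, np.int64(582), np.int64(-157), np.int64(96), 162), (296, np.int64(575), np.int64(-162), np.int64(98), 174)]
382 [(272, np.int64(558), np.int64(-167), np.int64(178), 27), (
[... 273 characters left out ...]
139), 41), (290, np.int64(589), np.int64(-155), np.int64(98), 157), (293, np.int64(585), np.int64(-159), np.int64(96), 162), (296, np.int64(578), np.int64(-164), np.int64(98), 166)]
384 [(272, np.int64(558), np.int64(-170), np.int64(181), 26), (275, np.int64(557), np.int64(-172), np.int64(176), 12), (278, np.int64(563), np.int64(-170), np.int64(162), 19), (281, np.int64(563), np.int64(-171), np.int64(156), 19), (284, np.int64(563), np.int64(-172), np.int64(148), 16), (287, np.int64(597), np.int64(-153), np.int64(97), 181), (290, np.int64(591), np.int64(-158), np.int64(98), 159), (293, np.int64(587), np.int64(-162), np.int64(97), 163), (296, np.int64(579), np.int64(-168), np.int64(100), 162)]
```

View pics/c2.png

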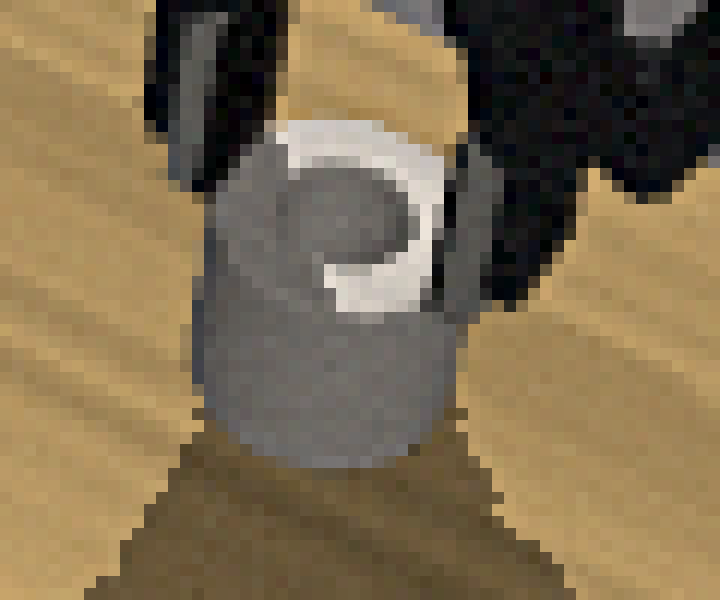

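The enlarged view shows the near pad ending at crop (460,322), just past the rim's right side. I'll project the expected pad corner at several heights to get the overlap.

```bash
python3 - <<'E'
from m import *
c=load("c","side")
def pr(p):
    q=c["camera_from_world"]@np.r_[p,1]; u=c["fx"]*q[0]/q[2]+c["cx"]; v=c["fy"]*q[1]/q[2]+c["cy"]; return np.round([(u-340+.5)*12,(v-262+.5)*12])
ex=np.array([.975,.2215]);ey=np.array([-.2215,.975]);o=np.array([.5625,-.140])
for z in(.136,.128,.120,.112,.104):
    print(z,"near -x",pr(np.r_[o-.02*ey-.011*ex,z]),"near +x",pr(np.r_[o-.02*ey+.011*ex,z]),"far -x",pr(np.r_[o+.02*ey-.011*ex,z]),"far +x",pr(np.r_[o+.02*ey+.011*ex,z]))
E
```

```text
0.136 near -x [436. 312.] near +x [505. 217.] far -x [190. 192.] far +x [262. 101.]
0.128 near -x [429. 348.] near +x [498. 253.] far -x [185. 228.] far +x [256. 137.]
0.12 near -x [422. 384.] near +x [491. 289.] far -x [180. 264.] far +x [250. 173.]
0.112 near -x [416. 419.] near +x [483. 325.] far -x [175. 299.] far +x [245. 208.]
0.104 near -x [409. 454.] near +x [476. 359.] far -x [169. 334.] far +x [239. 243.]
```

```bash
python3 - <<'E'
from m import *
ex=np.array([.975,.2215]);ey=np.array([-.2215,.975])
c=load("b","side"); W=cloud(c)
def pr(p):
    q=c["camera_from_world"]@np.r_[p,1]; return np.round([(c["fx"]*q[0]/q[2]+c["cx"]-260+.5)*2+400,(c["fy"]*q[1]/q[2]+c["cy"]-180+.5)*1.665])
o=np.array([.5595,-.1395])
for z in(.19,.2,.21,.22,.23): print(z,"near",pr(np.r_[o-.0425*ey-.011*ex,z]),pr(np.r_[o-.0425*ey+.011*ex,z]),"far",pr(np.r_[o+.0425*ey-.011*ex,z]),pr(np.r_[o+.0425*ey+.011*ex,z]))
P=W[(np.hypot(W[...,0]-.56,W[...,1]+.14)<.07)&(W[...,2]>.15)]; t=(P[:,:2]-o)@ey
for s in(-1,1):
    q=P[s*t>.03]; q=q[np.argsort(q[:,2])[:8]]; print(s,q)
print(env.get_state()["finger_gap"])
E
```

```text
0.19 near [663. 155.] [675. 142.] far [572. 120.] [584. 107.]
0.2 near [665. 148.] [677. 135.] far [573. 113.] [586. 100.]
0.21 near [667. 141.] [679. 128.] far [574. 106.] [587.  93.]
0.22 near [669. 134.] [681. 120.] far [575.  98.] [588.  86.]
0.23 near [671. 127.] [683. 113.] far [576.  91.] [589.  79.]
-1 [[ 0.5681 -0.1916  0.2306]
 [ 0.5639 -0.1925  0.232 ]
 [ 0.562  -0.1861  0.2329]
 [ 0.5611 -0.1886  0.2332]
 [ 0.563  -0.1909  0.2336]
 [ 0.5618 -0.19    0.2338]
 [ 0.5625 -0.1854  0.2343]
 [ 0.566  -0.1923  0.2349]]
1 [[ 0.5575 -0.0988  0.2293]
 [ 0.5472 -0.1012  0.2306]
 [ 0.5589 -0.0995  0.2312]
 [ 0.5492 -0.1014  0.2318]
 [ 0.56   -0.0984  0.2321]
 [ 0.542  -0.099   0.2324]
 [ 0.5625 -0.0983  0.2327]
 [ 0.5422 -0.1009  0.2335]]
0.03547780384903644
```

The pictures show the fingertips about 30 mm higher than the reported TCP implies, so only the tips reached the rim. I'm reopening and going 25 mm lower.

Emit:
carry_out([
  {"tx": 0,"ty": 0,"tz": 0,"wx": 0,"wy": 0,"wz": 0,"claw": -1},
  {"tx": 0,"ty": 0,"tz": 0,"wx": 0,"wy": 0,"wz": 0,"claw": -1},
  {"tx": 0,"ty": 0,"tz": 0,"wx": 0,"wy": 0,"wz": 0,"claw": -1},
  {"tx": 0,"ty": 0,"tz": -0.8,"wx": 0,"wy": 0,"wz": 0,"claw": -1},
  {"tx": 0,"ty": 0,"tz": -0.8,"wx": 0,"wy": 0,"wz": 0,"claw": -1},
  {"tx": 0,"ty": 0,"tz": -0.8,"wx": 0,"wy": 0,"wz": 0,"claw": -1},
  {"tx": 0,"ty": 0,"tz": 0,"wx": 0,"wy": 0,"wz": 0,"claw": -1},
])

```text
clock: 4.92
tcp_pos: [0.5622, -0.14, 0.0771]
orientation: [-0.001, -0.112, 0.994, 0.001]
wrist_force: [-0.2, 0.0, -0.7]
finger_gap: 0.0851
grip_force: 0.0
```

```bash
cat >> m.py <<'E'
def tips(tag,o,r=.07,zmin=.10,n=6):
    ey=np.array([-.2215,.975]); c=load(tag,"side"); W=cloud(c); I=c["image"].max(2)
    t=(W[...,:2]-o)@ey; d=np.hypot(W[...,0]-o[0],W[...,1]-o[1])
    for s in(-1,1):
        q=W[(s*t>.026)&(d<r)&(W[...,2]>zmin)&(I<110)]; q=q[np.argsort(q[:,2])[:n]]; print(s,np.round(q,3).tolist())
E
python3 - <<'E'
from m import *
d=snap("d"); s=env.get_state(); print(s["tcp_pos"],s["wrist_force"],s["finger_gap"])
tips("d",s["tcp_pos"][:2],zmin=.108)
W=cloud(d["side"]);I=d["side"]["image"].max(2)
m=(np.hypot(W[...,0]-.5635,W[...,1]+.14)<.025)&(W[...,2]>.128)&(W[...,2]<.143)&(I>95); print(circ(W[m]),W[m].mean(0))
cv2.imwrite("pics/d2.png",cv2.resize(d["side"]["image"][252:312,330:402],(720,600),interpolation=cv2.INTER_NEAREST))
E
```

```text
[ 0.563  -0.1403  0.0781] [-0.6045 -0.4179 -0.1483] 0.08536133111553867
-1 [[0.567, -0.189, 0.121], [0.562, -0.188, 0.122], [0.562, -0.186, 0.122], [0.56, -0.185, 0.123], [0.562, -0.19, 0.123], [0.567, -0.19, 0.124]]
1 [[0.546, -0.099, 0.119], [0.553, -0.097, 0.119], [0.559, -0.097, 0.12], [0.556, -0.097, 0.12], [0.56, -0.096, 0.122], [0.548, -0.099, 0.122]]
(array([ 561.5, -141.4]), 20.2) [ 0.5604 -0.1421  0.1336]
```

View pics/d2.png

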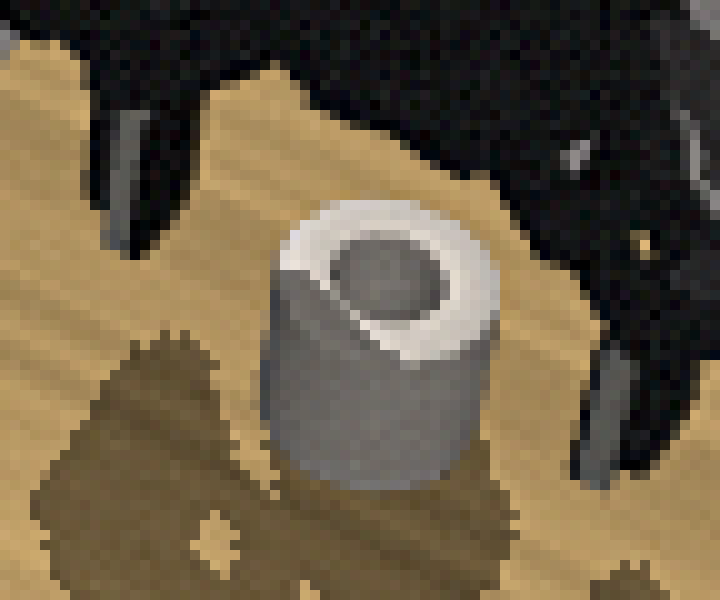

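The sleeve is upright, with the open fingertips on either side of it (crop (115,250) and (600,485)), about 20 mm above the lid. Closing.

Emit:
carry_out([
  {"tx": 0,"ty": 0,"tz": 0,"wx": 0,"wy": 0,"wz": 0,"claw": 1},
  {"tx": 0,"ty": 0,"tz": 0,"wx": 0,"wy": 0,"wz": 0,"claw": 1},
  {"tx": 0,"ty": 0,"tz": 0,"wx": 0,"wy": 0,"wz": 0,"claw": 1},
  {"tx": 0,"ty": 0,"tz": 0,"wx": 0,"wy": 0,"wz": 0,"claw": 1},
  {"tx": 0,"ty": 0,"tz": 0,"wx": 0,"wy": 0,"wz": 0,"claw": 1},
  {"tx": 0,"ty": 0,"tz": 0,"wx": 0,"wy": 0,"wz": 0,"claw": 1},
], newtons=40)

```text
clock: 5.78
tcp_pos: [0.5634, -0.1405, 0.0788]
orientation: [0.0, -0.112, 0.994, -0.0]
wrist_force: [-0.8, -0.1, 5.3]
finger_gap: 0.0391
grip_force: 40.7
```

Emit:
carry_out([
  {"tx": 0,"ty": 0,"tz": 1,"wx": 0,"wy": 0,"wz": 0,"claw": 1},
  {"tx": 0,"ty": 0,"tz": 2,"wx": 0,"wy": 0,"wz": 0,"claw": 1},
  {"tx": 0,"ty": 0,"tz": 2.5,"wx": 0,"wy": 0,"wz": 0,"claw": 1},
  {"tx": -0.5,"ty": 3,"tz": 1.5,"wx": 0,"wy": 0,"wz": 0,"claw": 1},
  {"tx": -0.5,"ty": 5,"tz": 0,"wx": 0,"wy": 0,"wz": 0,"claw": 1},
  {"tx": -0.5,"ty": 5,"tz": 0,"wx": 0,"wy": 0,"wz": 0,"claw": 1},
  {"tx": -0.5,"ty": 5,"tz": 0,"wx": 0,"wy": 0,"wz": 0,"claw": 1},
  {"tx": -0.5,"ty": 5,"tz": 0,"wx": 0,"wy": 0,"wz": 0,"claw": 1},
])

```text
clock: 6.78
tcp_pos: [0.5375, 0.0912, 0.1483]
orientation: [-0.0, -0.112, 0.994, 0.0]
wrist_force: [-0.1, 0.2, -0.3]
finger_gap: 0.0391
grip_force: 40.4
```

Emit:
carry_out([
  {"tx": -0.3,"ty": 5,"tz": 0,"wx": 0,"wy": 0,"wz": 0,"claw": 1},
  {"tx": 0,"ty": 3,"tz": 0,"wx": 0,"wy": 0,"wz": 0,"claw": 1},
  {"tx": 0,"ty": 1.2,"tz": 0,"wx": 0,"wy": 0,"wz": 0,"claw": 1},
  {"tx": 0,"ty": 0,"tz": 0,"wx": 0,"wy": 0,"wz": 0,"claw": 1},
  {"tx": 0,"ty": 0,"tz": 0,"wx": 0,"wy": 0,"wz": 0,"claw": 1},
  {"tx": 0,"ty": 0,"tz": 0,"wx": 0,"wy": 0,"wz": 0,"claw": 1},
])

```text
clock: 7.52
tcp_pos: [0.5352, 0.1805, 0.1482]
orientation: [-0.0, -0.111, 0.994, -0.0]
wrist_force: [-0.0, 0.2, -0.5]
finger_gap: 0.0389
grip_force: 40.4
```

```bash
python3 - <<'E'
from m import *
d=snap("e"); s=env.get_state(); print(s["tcp_pos"],s["wrist_force"],s["finger_gap"])
cv2.imwrite("pics/e.png",np.hstack([cv2.resize(d["top"]["image"][206:266,205:265],(400,400),interpolation=cv2.INTER_NEAREST),cv2.resize(d["side"]["image"][165:235,207:277],(400,400),interpolation=cv2.INTER_NEAREST)]))
E
```

```text
[0.5352 0.1808 0.1483] [-0.1479 -0.4707 -0.4964] 0.03884758496434772
```

View pics/e.png

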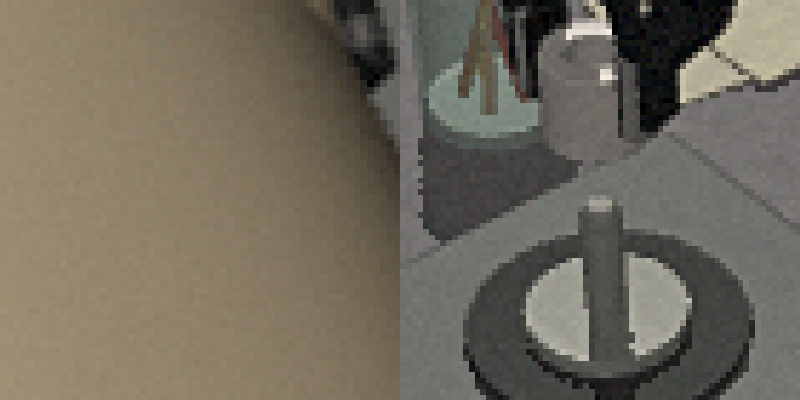

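The top view is blocked by the arm. The side view shows the held sleeve at crop (585,100) above and behind the spindle tip at (600,203). I'll fit cylinders to the side depth points for both.

```bash
cat >> m.py <<'E'
from scipy.optimize import least_squares
def cyl(tag,o,R,z0,z1,rad,lo,hi,sat=40):
    c=load(tag,"side"); W=cloud(c); I=c["image"].astype(int)
    m=(np.hypot(W[...,0]-o[0],W[...,1]-o[1])<rad)&(W[...,2]>z0)&(W[...,2]<z1)&(I.max(2)>lo)&(I.max(2)<hi)&(np.ptp(I,axis=2)<sat)
    P=W[m]; f=least_squares(lambda p:np.hypot(P[:,0]-p[0],P[:,1]-p[1])-R,np.array(o)+[.003,.004],loss="soft_l1",f_scale=.002)
    return f.x,len(P),np.abs(f.fun).mean(),P[:,2].min(),P[:,2].max()
E
python3 - <<'E'
from m import *
for t in "abc": print("spindle",t,cyl(t,(.534,.181),.008,.09,.127,.014,20,255))
print("spindle e",cyl("e",(.534,.181),.008,.09,.127,.014,20,255))
print("sleeve a on lid",cyl("a",(.563,-.140),.02,.104,.131,.026,60,200))
print("sleeve d on lid",cyl("d",(.563,-.140),.02,.104,.131,.026,60,200))
print("sleeve held",cyl("e",(.535,.181),.02,.172,.2,.026,90,200,30))
print("sleeve held",cyl("e",(.535,.181),.02,.165,.2,.026,80,200,30))
# reproject
c=load("e","side")
def pr(p):
    q=c["camera_from_world"]@np.r_[p,1]; return np.round([(c["fx"]*q[0]/q[2]+c["cx"]-207+.5)*5.714+400,(c["fy"]*q[1]/q[2]+c["cy"]-165+.5)*5.714])
for o in((.535,.181),(.533,.181),(.535,.184)):
  print(o,"spindle tip",pr([*o,.134]),"foot",pr([*o,.084]),"sleeve left sil",pr([o[0]-.742*.02,o[1]+.671*.02,.18]),"bottom near",pr([o[0]-.67*.02,o[1]-.742*.02,.1695]))
E
```

```text
spindle a (array([0.5352, 0.1835]), 102, np.float64(0.0008045416373651439), np.float64(0.09005262398421066), np.float64(0.12692594926793033))
spindle b (array([0.5355, 0.1838]), 98, np.float64(0.000751871764864621), np.float64(0.09033872792230047), np.float64(0.12672378404993667))
spindle c (array([0.5351, 0.1838]), 96, np.float64(0.0008007448716775501), np.float64(0.09041021160639817), np.float64(0.12699838651399686))
spindle e (array([0.5353, 0.1836]), 96, np.float64(0.0008434013674169993), np.float64(0.09003691262022984), np.float64(0.12693512830005826))
sleeve a on lid (array([ 0.5617, -0.1397]), 285, np.float64(0.0027654970134789857), np.float64(0.1042441129637981), np.float64(0.13090956552344657))
sleeve d on lid (array([ 0.562 , -0.1404]), 290, np.float64(0.0027446854833552844), np.float64(0.10404141398709144), np.float64(0.13098312936044776))
sleeve held (array([0.5351, 0.1799]), 185, np.float64(0.002576448440223859), np.float64(0.1722006069385832), np.float64(0.19994146474970298))
sleeve held (array([0.5351, 0.1798]), 209, np.float64(0.002579011166625071), np.float64(0.16727067342533752), np.float64(0.19994146474970298))
(0.535, 0.181) spindle tip [603. 204.] foot [611. 306.] sleeve left sil [540. 104.] bottom near [594. 162.]
(0.533, 0.181) spindle tip [599. 206.] foot [607. 308.] sleeve left sil [535. 106.] bottom near [590. 164.]
(0.535, 0.184) spindle tip [598. 200.] foot [606. 302.] sleeve left sil [535. 100.] bottom near [589. 158.]
```

Emit:
carry_out([
  {"tx": 0,"ty": 0.2,"tz": -1.5,"wx": 0,"wy": 0,"wz": 0,"claw": 1},
  {"tx": 0,"ty": 0,"tz": -1.2,"wx": 0,"wy": 0,"wz": 0,"claw": 1},
  {"tx": 0,"ty": 0,"tz": -0.5,"wx": 0,"wy": 0,"wz": 0,"claw": 1},
  {"tx": 0,"ty": 0,"tz": -0.5,"wx": 0,"wy": 0,"wz": 0,"claw": 1},
  {"tx": 0,"ty": 0,"tz": -0.5,"wx": 0,"wy": 0,"wz": 0,"claw": 1},
  {"tx": 0,"ty": 0,"tz": -0.4,"wx": 0,"wy": 0,"wz": 0,"claw": 1},
  {"tx": 0,"ty": 0,"tz": 0,"wx": 0,"wy": 0,"wz": 0,"claw": 1},
])

```text
clock: 8.5
tcp_pos: [0.5348, 0.1837, 0.102]
orientation: [-0.0, -0.112, 0.994, 0.0]
wrist_force: [0.3, 0.1, -0.9]
finger_gap: 0.039
grip_force: 40.4
```

Emit:
carry_out([
  {"tx": 0,"ty": 0,"tz": -0.8,"wx": 0,"wy": 0,"wz": 0,"claw": 1},
  {"tx": 0,"ty": 0,"tz": -0.8,"wx": 0,"wy": 0,"wz": 0,"claw": 1},
  {"tx": 0,"ty": 0,"tz": -0.8,"wx": 0,"wy": 0,"wz": 0,"claw": 1},
  {"tx": 0,"ty": 0,"tz": -0.7,"wx": 0,"wy": 0,"wz": 0,"claw": 1},
  {"tx": 0,"ty": 0,"tz": -0.4,"wx": 0,"wy": 0,"wz": 0,"claw": 1},
  {"tx": 0,"ty": 0,"tz": -0.2,"wx": 0,"wy": 0,"wz": 0,"claw": 1},
  {"tx": 0,"ty": 0,"tz": -0.1,"wx": 0,"wy": 0,"wz": 0,"claw": 1},
  {"tx": 0,"ty": 0,"tz": 0,"wx": 0,"wy": 0,"wz": 0,"claw": 1},
])

```text
clock: 9.5
tcp_pos: [0.5352, 0.1837, 0.0644]
orientation: [0.0, -0.112, 0.994, 0.0]
wrist_force: [-0.5, -1.3, -0.8]
finger_gap: 0.0394
grip_force: 40.4
```

Emit:
carry_out([
  {"tx": 0,"ty": 0,"tz": -0.1,"wx": 0,"wy": 0,"wz": 0,"claw": 1},
  {"tx": 0,"ty": 0,"tz": -0.1,"wx": 0,"wy": 0,"wz": 0,"claw": 1},
  {"tx": 0,"ty": 0,"tz": 0,"wx": 0,"wy": 0,"wz": 0,"claw": 1},
  {"tx": 0,"ty": 0,"tz": 0,"wx": 0,"wy": 0,"wz": 0,"claw": 1},
])

```text
clock: 10.0
tcp_pos: [0.5352, 0.1838, 0.0628]
orientation: [0.0, -0.112, 0.994, 0.0]
wrist_force: [-1.8, 0.4, 4.6]
finger_gap: 0.039
grip_force: 40.8
```

Contact with the flange at 4.6 N, so I'm letting go and rising.

Emit:
carry_out([
  {"tx": 0,"ty": 0,"tz": 0,"wx": 0,"wy": 0,"wz": 0,"claw": -1},
  {"tx": 0,"ty": 0,"tz": 0,"wx": 0,"wy": 0,"wz": 0,"claw": -1},
  {"tx": 0,"ty": 0,"tz": 0,"wx": 0,"wy": 0,"wz": 0,"claw": -1},
  {"tx": 0,"ty": 0,"tz": 0,"wx": 0,"wy": 0,"wz": 0,"claw": -1},
  {"tx": 0,"ty": 0,"tz": 1,"wx": 0,"wy": 0,"wz": 0,"claw": -1},
  {"tx": 0,"ty": 0,"tz": 2,"wx": 0,"wy": 0,"wz": 0,"claw": -1},
  {"tx": 0,"ty": 0,"tz": 4,"wx": 0,"wy": 0,"wz": 0,"claw": -1},
  {"tx": 0,"ty": 0,"tz": 4,"wx": 0,"wy": 0,"wz": 0,"claw": -1},
])

```text
clock: 11.0
tcp_pos: [0.5349, 0.1837, 0.1739]
orientation: [0.0, -0.112, 0.994, 0.0]
wrist_force: [0.3, -0.0, -0.3]
finger_gap: 0.0851
grip_force: 0.0
```

```bash
python3 - <<'E'
from m import *
d=snap("f"); s=env.get_state(); print(s["tcp_pos"],s["wrist_force"],s["finger_gap"])
W=cloud(d["side"]); I=d["side"]["image"]
m=(np.hypot(W[...,0]-.535,W[...,1]-.183)<.024)&(W[...,2]>.11)&(W[...,2]<.126)&(I.max(2)>120)
print("rim",m.sum(),np.median(W[m],axis=0),circ(W[m]))
print("sleeve",cyl("f",(.535,.183),.02,.09,.112,.026,60,200))
# handle/lid check
for k in("a","f"):
    W=cloud(load(k,"side")); P=sel(W,.57,-.15,.2,.096,.104); print(k,rect(P))
cv2.imwrite("pics/f.png",cv2.resize(I[165:235,207:277],(400,400),interpolation=cv2.INTER_NEAREST))
E
```

```text
[0.5381 0.1844 0.178 ] [ 0.5874 -0.1495 -0.2489] 0.08559966839800937
rim 100 [0.5293 0.1807 0.1183] (array([535.5, 183.4]), 21.2)
sleeve (array([0.5347, 0.1843]), 145, np.float64(0.0008598471491078416), np.float64(0.09008306176895564), np.float64(0.11159958373373846))
a (array([ 532.5, -158.1]), array([220.7, 220.2]), 12.75)
f (array([ 532.8, -158. ]), array([220.1, 220. ]), 12.51)
```

View pics/f.png

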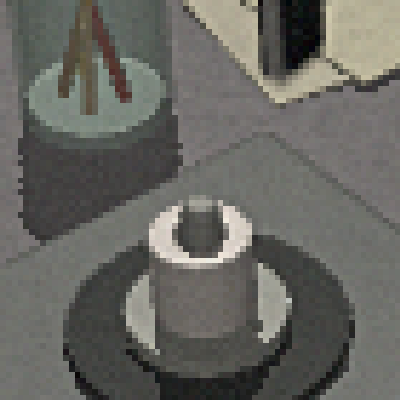

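The sleeve is seated on the flange: its rim is at about (200,235) in the crop, the spindle tip shows above it, and the measured rim height is about 0.119 m. Next is the handle, with the tool tilted 30 degrees forward so that it ends only 20 degrees back.

Emit:
carry_out([
  {"tx": -1.5,"ty": -4.6,"tz": 0,"wx": 0,"wy": 0,"wz": 0,"claw": -1},
  {"tx": -1.5,"ty": -4.6,"tz": 0,"wx": 0,"wy": 0,"wz": 0,"claw": -1},
  {"tx": -1.5,"ty": -4.6,"tz": 0,"wx": 0,"wy": 0,"wz": 0,"claw": -1},
  {"tx": -1.5,"ty": -4.6,"tz": 0,"wx": 0.023,"wy": -0.102,"wz": 0,"claw": -1},
  {"tx": -1.5,"ty": -4.6,"tz": 0,"wx": 0.023,"wy": -0.102,"wz": 0,"claw": -1},
  {"tx": -1.5,"ty": -4.6,"tz": 0,"wx": 0.023,"wy": -0.102,"wz": 0,"claw": -1},
  {"tx": -1.5,"ty": -4.6,"tz": 0,"wx": 0.023,"wy": -0.102,"wz": 0,"claw": -1},
  {"tx": -1,"ty": -4.7,"tz": 0,"wx": 0.023,"wy": -0.102,"wz": 0,"claw": -1},
])

```text
clock: 12.1
tcp_pos: [0.4194, -0.1865, 0.1733]
orientation: [0.259, -0.109, 0.959, 0.027]
wrist_force: [0.5, -1.1, -0.1]
finger_gap: 0.0852
grip_force: 0.0
```

Emit:
carry_out([
  {"tx": 0,"ty": 0,"tz": 0,"wx": 0,"wy": 0,"wz": 0,"claw": -1},
  {"tx": 0,"ty": 0,"tz": 0,"wx": 0,"wy": 0,"wz": 0,"claw": -1},
  {"tx": 0,"ty": 0,"tz": 0,"wx": 0,"wy": 0,"wz": 0,"claw": -1},
  {"tx": 0,"ty": 0,"tz": 0,"wx": 0,"wy": 0,"wz": 0,"claw": -1},
])

```text
clock: 12.6
tcp_pos: [0.4209, -0.1834, 0.1724]
orientation: [0.257, -0.11, 0.96, 0.029]
wrist_force: [0.3, -0.0, -0.0]
finger_gap: 0.0851
grip_force: 0.0
```

```bash
cat >> m.py <<'E'
from scipy.spatial.transform import Rotation as Ro
def rot(): 
    s=env.get_state(); q=s["orientation"]; return np.array(s["tcp_pos"]),Ro.from_quat([q[1],q[2],q[3],q[0]]).as_matrix(),s
E
python3 - <<'E'
from m import *
d=snap("g"); p,R,s=rot(); print(p,R[:,1],R[:,2],s["joint_pos"])
W=cloud(d["side"]); L=(W-p)@R   # tool coords
m=(np.abs(L[...,0])<.03)&(np.abs(L[...,1])<.07)&(L[...,2]>-.12)&(L[...,2]<.03)&(W[...,2]>.115)
for sg in(-1,1):
    q=L[m&(sg*L[...,1]>.02)]; q=q[np.argsort(-q[:,2])[:12]]; print(sg,np.round(q,3).tolist())
E
```

```text
[ 0.4208 -0.1837  0.1723] [-0.2258  0.9742 -0.0012] [ 0.4867  0.1117 -0.8664] [-0.9403 -0.1647 -0.6689  0.8433  0.4768 -1.1139]
-1 [[0.011, -0.048, -0.048], [0.012, -0.044, -0.048], [0.012, -0.047, -0.049], [0.01, -0.049, -0.053], [0.012, -0.048, -0.06], [0.013, -0.046, -0.085], [0.013, -0.052, -0.088], [0.013, -0.055, -0.089], [0.014, -0.049, -0.09], [0.013, -0.05, -0.09], [0.014, -0.05, -0.09], [0.014, -0.052, -0.09]]
1 []
```

Emit:
carry_out([
  {"tx": 0.4,"ty": 0,"tz": -2.5,"wx": 0,"wy": 0,"wz": 0,"claw": -1},
  {"tx": 0.5,"ty": 0.1,"tz": -2.4,"wx": 0,"wy": 0,"wz": 0,"claw": -1},
  {"tx": 0.8,"ty": 0.2,"tz": -1.4,"wx": 0,"wy": 0,"wz": 0,"claw": -1},
  {"tx": 0.8,"ty": 0.2,"tz": -1.4,"wx": 0,"wy": 0,"wz": 0,"claw": -1},
  {"tx": 0.8,"ty": 0.2,"tz": -1.4,"wx": 0,"wy": 0,"wz": 0,"claw": -1},
  {"tx": 0.8,"ty": 0.2,"tz": -1.4,"wx": 0,"wy": 0,"wz": 0,"claw": -1},
  {"tx": 0.7,"ty": 0.1,"tz": -1.3,"wx": 0,"wy": 0,"wz": 0,"claw": -1},
  {"tx": 0,"ty": 0,"tz": 0,"wx": 0,"wy": 0,"wz": 0,"claw": -1},
])

```text
clock: 13.7
tcp_pos: [0.468, -0.1736, 0.0533]
orientation: [0.256, -0.109, 0.96, 0.029]
wrist_force: [-0.3, -0.2, 0.8]
finger_gap: 0.0854
grip_force: 0.0
```

```bash
python3 - <<'E'
from m import *
d=snap("i"); p,R,s=rot(); print(p,R[:,2],s["joint_pos"],s["wrist_force"])
W=cloud(d["side"]); L=(W-p)@R; I=d["side"]["image"].astype(int)
red=(I[...,2]-I[...,0]>40)&(I[...,2]<190)&(np.abs(L[...,1])<.04)&(np.abs(L[...,2]+.04)<.06)&(W[...,2]>.08)
q=L[red]; print(len(q),q.mean(0),q.min(0),q.max(0))
cv2.imwrite("pics/i.png",cv2.resize(d["side"]["image"][290:400,270:420],(750,550),interpolation=cv2.INTER_NEAREST))
E
```

```text
[ 0.4682 -0.1746  0.0544] [ 0.4867  0.1109 -0.8665] [-0.8181  0.0338 -0.8322  0.4221  0.4456 -0.9793] [ 0.385  -0.4512  0.8385]
2056 [-0.0778 -0.0036 -0.0058] [-0.127  -0.0399 -0.0387] [-0.0214  0.0399  0.0199]
```

View pics/i.png

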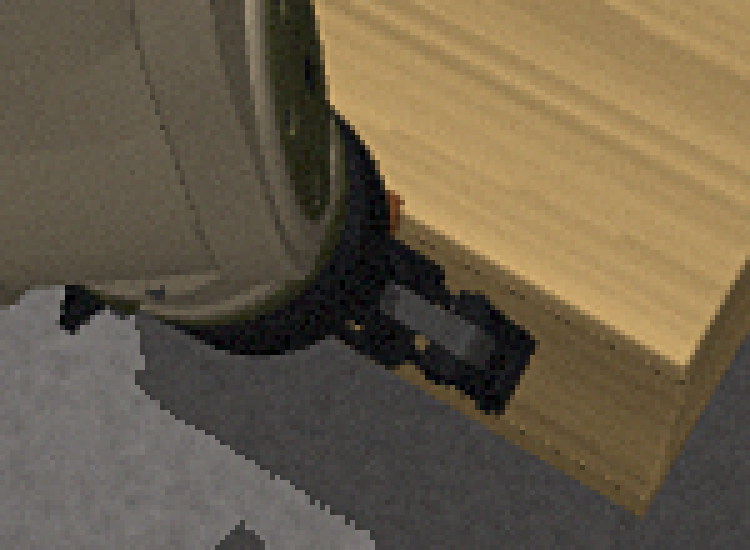

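The handle rod shows at (395,210) between the fingers, and the near finger is on its right. Closing on the rod.

Emit:
carry_out([
  {"tx": 0,"ty": 0,"tz": 0,"wx": 0,"wy": 0,"wz": 0,"claw": 1},
  {"tx": 0,"ty": 0,"tz": 0,"wx": 0,"wy": 0,"wz": 0,"claw": 1},
  {"tx": 0,"ty": 0,"tz": 0,"wx": 0,"wy": 0,"wz": 0,"claw": 1},
  {"tx": 0,"ty": 0,"tz": 0,"wx": 0,"wy": 0,"wz": 0,"claw": 1},
  {"tx": 0,"ty": 0,"tz": 0,"wx": 0,"wy": 0,"wz": 0,"claw": 1},
  {"tx": 0,"ty": 0,"tz": 0,"wx": 0,"wy": 0,"wz": 0,"claw": 1},
  {"tx": 0,"ty": 0,"tz": 0,"wx": 0,"wy": 0,"wz": 0,"claw": 1},
], newtons=50)

```text
clock: 14.68
tcp_pos: [0.4674, -0.1729, 0.0543]
orientation: [0.257, -0.108, 0.96, 0.031]
wrist_force: [-5.7, 5.8, 9.2]
finger_gap: 0.0144
grip_force: 48.5
```

```bash
python3 - <<'E'
import numpy as np
ex=np.array([.975,.2215]);qr,zr=-.172,-.036
P=[]
for k in range(17):
    f=np.radians(50)*k/16; q=qr*np.cos(f)+zr*np.sin(f); z=-qr*np.sin(f)+zr*np.cos(f); P.append([*(q*ex),z])
print(np.round(np.diff(P,axis=0)*100,2)); print(np.radians(50)/16*np.array([-.2215,.975]))
E
```

```text
[[-0.17 -0.04  0.94]
 [-0.12 -0.03  0.95]
 [-0.07 -0.01  0.96]
 [-0.01 -0.    0.96]
 [ 0.04  0.01  0.96]
 [ 0.09  0.02  0.95]
 [ 0.14  0.03  0.95]
 [ 0.19  0.04  0.94]
 [ 0.24  0.05  0.93]
 [ 0.29  0.07  0.91]
 [ 0.33  0.08  0.89]
 [ 0.38  0.09  0.87]
 [ 0.43  0.1   0.85]
 [ 0.47  0.11  0.83]
 [ 0.52  0.12  0.8 ]
 [ 0.56  0.13  0.77]]
[-0.01208095  0.053178  ]
```

Emit:
carry_out([
  {"tx": -0.17,"ty": -0.04,"tz": 0.94,"wx": -0.0121,"wy": 0.0532,"wz": 0,"claw": 1},
  {"tx": -0.12,"ty": -0.03,"tz": 0.95,"wx": -0.0121,"wy": 0.0532,"wz": 0,"claw": 1},
  {"tx": -0.07,"ty": -0.01,"tz": 0.96,"wx": -0.0121,"wy": 0.0532,"wz": 0,"claw": 1},
  {"tx": -0.01,"ty": 0,"tz": 0.96,"wx": -0.0121,"wy": 0.0532,"wz": 0,"claw": 1},
])

```text
clock: 15.18
tcp_pos: [0.4635, -0.1738, 0.0919]
orientation: [0.15, -0.111, 0.982, 0.019]
wrist_force: [2.6, 6.0, -1.7]
finger_gap: 0.0146
grip_force: 49.4
```

Forces are small, so I'm carrying on.

Emit:
carry_out([
  {"tx": 0.04,"ty": 0.01,"tz": 0.96,"wx": -0.0121,"wy": 0.0532,"wz": 0,"claw": 1},
  {"tx": 0.09,"ty": 0.02,"tz": 0.95,"wx": -0.0121,"wy": 0.0532,"wz": 0,"claw": 1},
  {"tx": 0.14,"ty": 0.03,"tz": 0.95,"wx": -0.0121,"wy": 0.0532,"wz": 0,"claw": 1},
  {"tx": 0.19,"ty": 0.04,"tz": 0.94,"wx": -0.0121,"wy": 0.0532,"wz": 0,"claw": 1},
  {"tx": 0.24,"ty": 0.05,"tz": 0.93,"wx": -0.0121,"wy": 0.0532,"wz": 0,"claw": 1},
  {"tx": 0.29,"ty": 0.07,"tz": 0.91,"wx": -0.0121,"wy": 0.0532,"wz": 0,"claw": 1},
])

```text
clock: 15.92
tcp_pos: [0.4728, -0.1717, 0.1483]
orientation: [-0.013, -0.112, 0.994, 0.0]
wrist_force: [-1.5, 4.9, 0.5]
finger_gap: 0.0146
grip_force: 49.6
```

Emit:
carry_out([
  {"tx": 0.33,"ty": 0.08,"tz": 0.89,"wx": -0.0121,"wy": 0.0532,"wz": 0,"claw": 1},
  {"tx": 0.38,"ty": 0.09,"tz": 0.87,"wx": -0.0121,"wy": 0.0532,"wz": 0,"claw": 1},
  {"tx": 0.43,"ty": 0.1,"tz": 0.85,"wx": -0.0121,"wy": 0.0532,"wz": 0,"claw": 1},
  {"tx": 0.47,"ty": 0.11,"tz": 0.83,"wx": -0.0121,"wy": 0.0532,"wz": 0,"claw": 1},
  {"tx": 0.52,"ty": 0.12,"tz": 0.8,"wx": -0.0121,"wy": 0.0532,"wz": 0,"claw": 1},
  {"tx": 0.56,"ty": 0.13,"tz": 0.77,"wx": -0.0121,"wy": 0.0532,"wz": 0,"claw": 1},
  {"tx": 0,"ty": 0,"tz": 0,"wx": 0,"wy": 0,"wz": 0,"claw": 1},
  {"tx": 0,"ty": 0,"tz": 0,"wx": 0,"wy": 0,"wz": 0,"claw": 1},
])

```text
clock: 16.92
tcp_pos: [0.4995, -0.1658, 0.1992]
orientation: [-0.175, -0.111, 0.978, -0.018]
wrist_force: [-4.5, 5.5, 5.1]
finger_gap: 0.0145
grip_force: 50.0
```

```bash
cat > lid.py <<'E'
from m import *
d=snap("j"); p,R,s=rot(); print(p,s["wrist_force"],s["finger_gap"],np.abs(s["qvel"]).max(),s["clock"])
ex=np.array([.975,.2215]);ey=np.array([-.2215,.975])
for n in("side","top"):
    W=cloud(d[n]); I=d[n]["image"].astype(int); q=W[...,:2]@ex-.590; t=W[...,:2]@ey+.273; z=W[...,2]-.09
    m=(np.abs(t)<.105)&(q<.01)&(q>-.13)&(z>.01)&(I[...,2]-I[...,0]>25)
    Q=np.c_[q[m],z[m]]
    if len(Q)<50: continue
    ok=np.ones(len(Q),bool)
    for _ in range(6):
        c0=Q[ok].mean(0); _,_,V=np.linalg.svd(Q[ok]-c0,full_matrices=False); nrm=V[1]; r=(Q-c0)@nrm; ok=np.abs(r)<.003
    a=np.degrees(np.arctan2(abs(V[0][1]),abs(V[0][0]))); print(n,m.sum(),ok.sum(),"angle",a,"dist hinge",c0@nrm, Q[ok].min(0),Q[ok].max(0))
W=cloud(d["side"]); I=d["side"]["image"]
print("sleeve",cyl("j",(.535,.183),.02,.09,.112,.026,60,200))
E
python3 lid.py
```

```text
[ 0.4995 -0.1658  0.1992] [-5.6078  5.1404  3.9727] 0.014367725778586665 0.004071080010296211 17.025
side 2252 208 angle 81.77592142813202 dist hinge -0.11217272453489872 [-0.0993  0.1092] [-0.0384  0.5104]
top 13286 650 angle 87.56954634924206 dist hinge 0.03462068889974002 [-0.0633  0.0557] [-0.0341  0.6063]
sleeve (array([0.5349, 0.1843]), 142, np.float64(0.0009794746093111139), np.float64(0.09016481173870583), np.float64(0.11172906977407393))
```

```bash
python3 - <<'E'
from m import *
ex=np.array([.975,.2215]);ey=np.array([-.2215,.975])
for n in("side","top"):
    c=load("j",n); W=cloud(c); I=c["image"].astype(int); q=W[...,:2]@ex-.590; t=W[...,:2]@ey+.273; z=W[...,2]-.09
    a=np.radians(50); al=-q*np.cos(a)+z*np.sin(a); nr=q*np.sin(a)+z*np.cos(a)
    sh=(np.abs(t)<.105)&(al>.02)&(al<.15)&(np.abs(nr-.005)<.02)
    print(n,sh.sum(), np.histogram(nr[sh],bins=np.arange(-.015,.026,.004)))
    for lo,hi in((-.105,-.045),(-.03,.03),(.045,.105)):
        m=sh&(t>lo)&(t<hi)
        if m.sum()<40: print(lo,"few"); continue
        f=np.polyfit(al[m],nr[m],1); r=nr[m]-np.polyval(f,al[m]); k=np.abs(r)<.004; f=np.polyfit(al[m][k],nr[m][k],1)
        print(lo,m.sum(),k.sum(),"angle",50+np.degrees(np.arctan(f[0])),"off",f[1],"colour",I[m].mean(0))
    e=sh; print("lid end al",np.percentile(al[(np.abs(t)<.105)&(np.abs(nr-.005)<.01)&(al>.1)&(al<.2)],[90,99]))
E
```

```text
side 205 (array([  0,   0,   0, 205,   0,   0,   0,   0,   0,   0]), array([-0.015, -0.011, -0.007, -0.003,  0.001,  0.005,  0.009,  0.013,
        0.017,  0.021,  0.025]))
-0.105 82 82 angle 49.429909188694516 off -0.0009079651063382573 colour [38.3537 58.8902 70.5732]
-0.03 43 43 angle 49.392694975461744 off -0.0006802166133848231 colour [38.3023 58.186  70.814 ]
0.045 56 56 angle 49.3943695695636 off -0.00040985657299266026 colour [37.     56.8036 69.1607]
lid end al [0.165  0.1984]
top 1542 (array([   0,    0,    0,    0,    0,   28, 1445,   69,    0,    0]), array([-0.015, -0.011, -0.007, -0.003,  0.001,  0.005,  0.009,  0.013,
        0.017,  0.021,  0.025]))
-0.105 few
-0.03 470 470 angle 49.3925588461576 off 0.012005988874088594 colour [ 71.5894 113.1298 138.3128]
0.045 836 836 angle 49.38526381514762 off 0.012099784935836407 colour [ 73.6651 116.7165 142.8385]
lid end al [0.1642 0.1667]
```

Both cameras agree on 49.4 degrees, so I'm adding a touch and letting it settle.

Emit:
carry_out([
  {"tx": 0.11,"ty": 0.03,"tz": 0.14,"wx": -0.0023,"wy": 0.0102,"wz": 0,"claw": 1},
  {"tx": 0,"ty": 0,"tz": 0,"wx": 0,"wy": 0,"wz": 0,"claw": 1},
  {"tx": 0,"ty": 0,"tz": 0,"wx": 0,"wy": 0,"wz": 0,"claw": 1},
  {"tx": 0,"ty": 0,"tz": 0,"wx": 0,"wy": 0,"wz": 0,"claw": 1},
  {"tx": 0,"ty": 0,"tz": 0,"wx": 0,"wy": 0,"wz": 0,"claw": 1},
  {"tx": 0,"ty": 0,"tz": 0,"wx": 0,"wy": 0,"wz": 0,"claw": 1},
])

```text
clock: 17.77
tcp_pos: [0.5006, -0.1655, 0.2006]
orientation: [-0.179, -0.11, 0.977, -0.018]
wrist_force: [-5.0, 5.2, 4.0]
finger_gap: 0.0147
grip_force: 50.0
```

```bash
python3 - <<'E'
from m import *
ex=np.array([.975,.2215]);ey=np.array([-.2215,.975])
d=snap("k"); s=env.get_state(); print(s["tcp_pos"],s["wrist_force"],s["grip_force"],np.abs(s["qvel"]).max())
A=[]
for n in("side","top"):
    W=cloud(d[n]); q=W[...,:2]@ex-.590; t=W[...,:2]@ey+.273; z=W[...,2]-.09
    a=np.radians(50); al=-q*np.cos(a)+z*np.sin(a); nr=q*np.sin(a)+z*np.cos(a)
    m=(np.abs(t)<.105)&(al>.02)&(al<.15)&(np.abs(nr-.005)<.02)
    f=np.polyfit(al[m],nr[m],1); A.append(50+np.degrees(np.arctan(f[0])))
print("angle",A)
if all(abs(x-50)<.7 for x in A) and s["grip_force"]>30: print(env.hand_in())
E
```

```text
[ 0.5006 -0.1655  0.2006] [-4.9106  5.7153  4.9373] 49.96582388877869 0.0021658633821089817
angle [np.float64(50.01662374960013), np.float64(49.95406293607816)]
the job is handed in; nothing more can be done
None
```

The sleeve is down on the flange and released, the arm is holding the lid still at 50.0 degrees (both cameras agree), the tin, pot and brush jar were not touched, and the job was handed in at about 18 s.

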